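# Hang the keyhole routing template on the jig board stud

## Robot

A 6-joint arm with a two-finger parallel gripper is mounted at the origin on the work surface. World frame = base frame: x ahead of the robot, y to its left, z up, the work surface at z = 0. Lengths are in m, angles in rad, forces in N, time in s.
With the tool pointing down it reaches from about 0.35 to 0.975 m from the base axis. Payload 4.9 kg.
Tool frame: the origin (TCP) lies at the very end of the fingers, on their centre line; the grasp point (between the pads) lies 19 mm behind it (ctrl.grasp_offset is the distance from the TCP to the grasp point, in m); z points along the fingers, y is the line along which they close (so a half turn about z gives the same grasp; the last joint's range is limited). The gripper opens to 85 mm and grips with 20 to 120 N. Pads are 22 mm wide; open, the fingers measure 114 mm over their backs; the gripper's body (76 mm by 85 mm) begins 54 mm behind the grasp point. The pads swing forward as they close: fully open they stand 13 mm farther back than shut.
Start: joints at [1.053, 0.053, 1.613, -0, 1.476, -0.119], TCP at [0.243, 0.576, 0.207] pointing down, gripper open.
Joint ranges: [-3.01, 3.01], [-1.01, 2.22], [0.06, 2.58], [-1.02, 4.17], [0.09, 2.62], [-3.14, 3.14]. Speed limits (rad/s): [2.57, 2.57, 3.14, 3.14, 3.14, 3.14].

## Interface

Orientations are given as a rotation vector (axis times angle).
In Python, from station import ctrl, optics gives the robot as it stands.
- The arm moves only by the shell command python3 -m handwheel 'ROWS' [OPENING] [FORCE]. ROWS is JSON, a list of rows, each an object of numbers: "tx", "ty", "tz": the shift along the tool's x, y, z in mm; "roll": the turn about the tool's z in rad. A call has 1 to 12 rows; each row shifts and turns the commanded pose from where the row before left it, along the tool's axes as they then stand; what a row does not reach is not made up. A row lasts 1/12 s, in which the tool goes at most 41.7 mm and 7.16 degrees, less where a joint would pass 70% of its speed; a pose out of reach is approached as far as the arm can. A call with a gripper value outside its range is refused whole. OPENING is the finger opening in mm, from 0 to 85.4, set as the call begins (- or left out, the last holds). The fingers move at their own pace and stop on an object; FORCE is the grip in N (left out, the last holds). Time passes only in rows, so rows that do not move let the fingers close. It gives the time, the measured TCP pose, the force, the opening and the grip force at its end, in the units of the state.
- ctrl.get_obs(): the state, without advancing time (a new reading comes with each control period).
- optics.get_image(name): name is "scene" or "top"; returns (picture, depth): 480x640x3 uint8, red, green, blue; 480x640 float32, m along the optical axis (not along the pixel's ray), 0 where there is no reading.
- optics.camera_params(name): a dict with "mtx" (3x3 intrinsics, pixels), "k1" (the pictures are not rectified: a ray, as slopes to the right and down, at radius r is drawn at 1 + k1 r^2 times it, then the intrinsics apply), "extrinsics" (4x4, takes a point from camera to world coordinates). Camera axes: x right, y down, z forward; pixel columns grow to the right and rows downward; lengths in m; the calibration is good to about 2 mm. A picture is of the moment at which its call begins. camera_params takes no time and is no camera call.
- ctrl.finish_job(): hands the job in; it is judged then, once.
The state is a dict: "t": time; "q": joint angles; "dq": joint speeds; "effort": joint torques, N m; "tool_pos": TCP position; "tool_rot": TCP orientation; "contact_force": force on the tool from outside, world axes, zero at the start; "wrist_torque": the same for the moment, N m; "opening": finger opening in m; "grip_force": force on a finger pad.
Only numpy, scipy, OpenCV 4.12 (cv2) and the standard library are available. Lean on these libraries where they do the work, as an engineer would, in place of code of your own. Each camera call takes 0.05 s, during which the arm holds its last target. There are 200 camera calls.

## Task

Pick up the routing template that has the keyhole slot by its wooden handle, press the large end of the keyhole over the head of the stud on the sloping jig board until the plate lies flush on the board, then slide it down the slope until it is locked fully home on the stud, hanging straight, and let go. Feel for the stud gently: never load the jig with more than 40 N. Leave the other template where it lies.

Things in the scene. Friction and masses are not known exactly. Their poses are not given: they have to be found in the camera images.
- template: Template to hang: aluminium plate 170 (x) x 110 (y) x 8 mm, about 0.4 kg, flat on the bench, handle up; a 35 x 50 mm notch in the middle of its -x end. Origin: centre of its underside; z up, x towards the keyhole end (upper end when hung). Through it a keyhole: octagonal large end 20 mm across flats at x = 30 mm, then a slot 11 mm wide towards +x, closed at x = 56 mm, all at y = 0.
- handle (a point): Middle of the top of the template's wooden cross handle: a block 20 mm thick (template x), 70 mm long (y), standing on the plate from 8 to 53 mm above its underside. This point is at template x = -15, y = 0, z = 53 mm; axes as the template's.
- keyhole_large (a point): Centre of the keyhole's large end, on the plate's underside (template x = 30 mm, y = 0). Axes as the template's.
- keyhole_narrow (a point): Where the stud's centre lies in the slot when the plate is fully home (template x = 52 mm, y = 0), on the plate's underside, 22 mm from keyhole_large. Axes as the template's.
- jig_board: Fixed sloping board, 300 mm up the slope, 220 mm wide, tilted 0.35 rad, low edge nearer the robot. x up the slope, y across it, z out of its upper face. Origin: on the upper face, middle of a metal cross track along y; board from x = -200 to +100 mm. A fixed stud stands square to the board in the track. Home is reached when the plate, flush, x along x, has slid about 22 mm towards -x to a stop.
- track_mid (a point): Same point as jig_board's origin. The one steel stud stands at x = 0 but is clamped off the middle, anywhere from y = +6 to +40 mm from here: its y is not given, see or feel for it. Shank 8 mm in diameter; round head 16 mm in diameter with a 0.8 mm bevel, underside 10 mm and top 15 mm above the board. Axes as the board's.
- plain_template: The other loose template, to be left alone: same size, material and handle, but with two rectangular windows (24 x 24 mm) in place of the keyhole. Origin: centre of its underside.

How it is judged:
By the outcome, as a careful person would: the job done as asked, in the order asked, and still so for the second after the job is handed in, with the robot touching nothing.
It also fails if it takes over 72 s, if anything falls off the work surface, if the arm or the gripper's body presses on something with over 40 N, if the wrist force passes 120 N, or if a joint passes its speed limit or range.

## Working session

There is one attempt and no reset: what is moved stays moved. The work goes in short steps, Python scripts to look and compute and a shell command to move; the robot and the scene stay as the last step left them, time stands still between calls to the robot, and variables do not carry over. Pictures are saved under pics/ and viewed, at most 10 in all, crops included, and the job is handed in when it is done.

```bash
ls; mkdir -p pics; cat > h.py <<'E'
import numpy as np, cv2
from station import ctrl, optics
from scipy.spatial.transform import Rotation as R
def cam(n):
    p=optics.camera_params(n); return np.array(p["mtx"]),p["k1"],np.array(p["extrinsics"])
def rays(n,uv):
    K,k1,E=cam(n); uv=np.asarray(uv,float).reshape(-1,1,2)
    s=cv2.undistortPoints(uv,K,np.array([k1,0,0,0.]))[:,0]
    d=np.c_[s,np.ones(len(s))]@E[:3,:3].T
    return E[:3,3],d
def plane(n,uv,z):   # onto horizontal plane
    o,d=rays(n,uv); return o+d*((z-o[2])/d[:,2])[:,None]
def gplane(n,uv,p,nn):
    o,d=rays(n,uv); return o+d*((((p-o)@nn)/(d@nn)))[:,None]
def depthpt(n,uv,D):
    o,d=rays(n,uv); return o+d*np.array([D[int(v),int(u)] for u,v in np.asarray(uv).reshape(-1,2)])[:,None]
def proj(n,P):
    K,k1,E=cam(n); T=np.linalg.inv(E); r,_=cv2.Rodrigues(T[:3,:3])
    return cv2.projectPoints(np.asarray(P,float).reshape(-1,3),r,T[:3,3],K,np.array([k1,0,0,0.]))[0][:,0]
def grab(n,tag):
    im,D=optics.get_image(n); cv2.imwrite(f"pics/{tag}.png",im[:,:,::-1]); np.save(f"pics/{tag}.npy",D); return im,D
E
python3 - <<'E'
from h import *
for n in("top","scene"):
    grab(n,n+"0"); K,k1,E=cam(n); print(n,K[0,0],k1,E.round(3).tolist())
print(ctrl.get_obs()); print(ctrl.grasp_offset)
E
```

```text
pics
top 564.1743208220731 0.040264017591467145 [[0.014, -0.994, 0.106, 0.463], [-0.999, -0.018, -0.036, -0.047], [0.038, -0.105, -0.994, 0.946], [0.0, 0.0, 0.0, 1.0]]
scene 498.19394648323146 -0.029906986714634713 [[-0.706, 0.378, -0.6, 1.058], [0.709, 0.388, -0.589, 0.444], [0.01, -0.841, -0.541, 0.543], [0.0, 0.0, 0.0, 1.0]]
{'t': 0.1, 'q': array([ 1.05296658e+00,  5.33057678e-02,  1.61416827e+00,  5.94527540e-06,
        1.47602961e+00, -1.19001021e-01]), 'dq': array([ 0.00068052, -0.00224614, -0.00323685, -0.00087234,  0.00109529,
       -0.00087011]), 'effort': array([-4.81870538e-04, -3.94903421e+01, -3.71363819e+01, -1.48870172e-04,
        3.92029207e-03,  5.68345456e-06]), 'tool_pos': array([0.24240047, 0.57540407, 0.20616985]), 'tool_rot': array([-6.22215831e-01, -3.07874160e+00,  2.84742725e-03]), 'contact_force': array([0.94799512, 0.6750203 , 0.10525396]), 'wrist_torque': array([ 0.0301462 , -0.00232382, -0.01938091]), 'grip_force': 0.0, 'opening': 0.08571863810973894}
0.0187
```

View pics/top0.png

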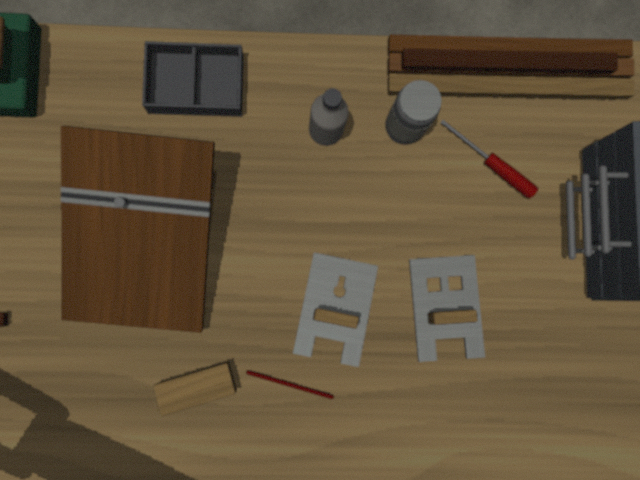

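View pics/scene0.png

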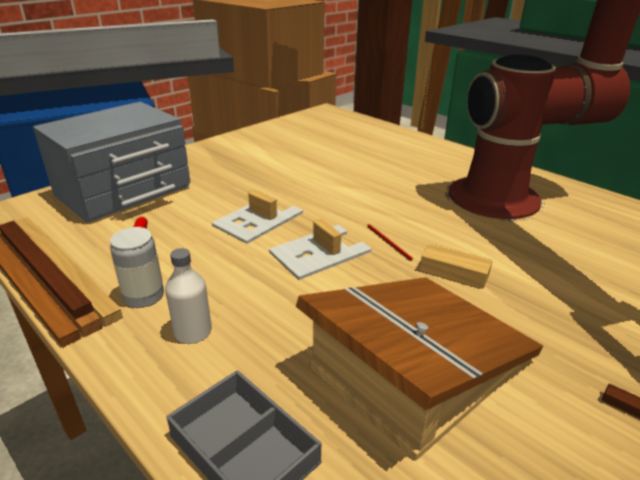

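Top view: the keyhole template is at about (337,310) with its handle near (337,317), the keyhole at (340,288) and the upper end towards the top of the picture. The plain template is at (447,308), the board spans (62..214,127..330), and the stud is at (120,202) on the track.

```bash
python3 - <<'E'
from h import *
im=cv2.imread("pics/top0.png"); D=np.load("pics/top0.npy")
hsv=cv2.cvtColor(im,cv2.COLOR_BGR2HSV)
m=np.zeros((480,640),np.uint8); m[245:372,288:385]=255
g=((hsv[:,:,1]<60)&(m>0)&(hsv[:,:,2]>90)).astype(np.uint8)
c=max(cv2.findContours(g,cv2.RETR_EXTERNAL,cv2.CHAIN_APPROX_NONE)[0],key=cv2.contourArea)
P=plane("top",c[:,0,:],.008)[:,:2]
r=cv2.minAreaRect((P*1000).astype(np.float32)); print("plate rect mm",r)
bp=cv2.boxPoints(r)/1000
# handle top
v=hsv[250:370,290:385]; hm=((hsv[:,:,1]>=60)&(m>0)).astype(np.uint8)
dh=((D<.946-.035)&(D>0)&(m>0)).astype(np.uint8)
# height map in world
vv,uu=np.nonzero(m); Q=depthpt("top",np.c_[uu,vv],D)
s=Q[:,2]>.045
print("handle pts",s.sum(),np.median(Q[s],0)*1000, (Q[s].min(0)*1000).round(), (Q[s].max(0)*1000).round())
rr=cv2.minAreaRect((Q[s][:,:2]*1000).astype(np.float32)); print("handle rect",rr)
# board
vv,uu=np.mgrid[140:320:2,70:205:2]; uv=np.c_[uu.ravel(),vv.ravel()]
B=depthpt("top",uv,D); k=np.ones(len(B),bool)
for _ in range(6):
    cc=B[k].mean(0); n=np.linalg.svd(B[k]-cc,full_matrices=False)[2][2]; n*=np.sign(n[2]); e=(B-cc)@n; k=abs(e)<.003
print("board n",n,"tilt",np.arccos(n[2]),"az",np.degrees(np.arctan2(-n[1],-n[0])),cc,k.mean())
h=B[e>.008]; print("stud pts",len(h),h.mean(0) if len(h) else 0, e.max())
np.savez("board.npz",c=cc,n=n)
g2=cv2.cvtColor(im,cv2.COLOR_BGR2GRAY)
cr=cv2.resize(im[180:225,50:220],None,fx=4.6,fy=4.6,interpolation=cv2.INTER_CUBIC)
cr2=cv2.resize(im[245:370,285:490],None,fx=3.8,fy=3.0,interpolation=cv2.INTER_CUBIC)[:, :782]
cv2.imwrite("pics/cropb.png",np.vstack([cr,np.zeros((5,782,3),np.uint8),cv2.resize(cr2,(782,380))]))
E
```

```text
plate rect mm ((468.2934875488281, -127.01402282714844), (111.75887298583984, 171.4539031982422), 79.10492706298828)
handle pts 620 [ 454.27297815 -119.27392654   53.30339467] [ 438. -159.   45.] [469. -47. 946.]
handle rect ((457.0791931152344, -102.74891662597656), (112.30367279052734, 19.88669204711914), 79.16830444335938)
board n [-0.341378    0.03162162  0.93939403] tilt 0.3499378413051397 az -5.292168476640043 [0.58206659 0.18306269 0.08567573] 0.9470588235294117
stud pts 46 [0.54901012 0.08894544 0.49406715] 0.841681078883366
```

View pics/cropb.png

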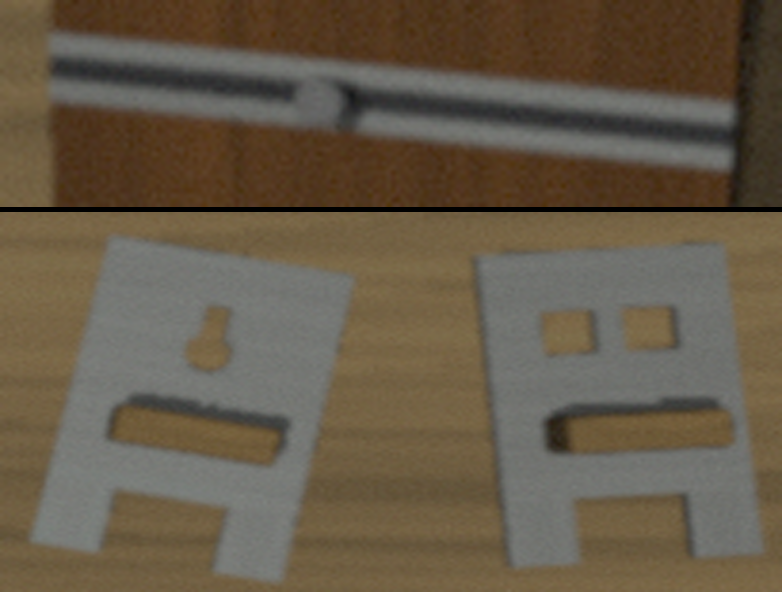

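Crop: the keyhole confirms the left template. The stud head is at crop (322,103), which is about (120.0,202.4) in the full image. The track runs from (61.5,194.8) to (209.8,208.9).

```bash
cat > board.py <<'E'
from h import *
b=np.load("board.npz"); n=b["n"]; c=b["c"]
E
python3 - <<'E'
from board import *
im=cv2.imread("pics/top0.png")
T=gplane("top",[[61.5,194.8],[209.8,208.9]],c,n); print("track ends",T*1000,np.linalg.norm(T[0]-T[1]))
y=(T[0]-T[1])/np.linalg.norm(T[0]-T[1]); x=np.cross(y,n); x/=np.linalg.norm(x); mid=T.mean(0)
print("x",x,"az",np.degrees(np.arctan2(x[1],x[0])),"mid",mid)
# head: circle in top image: grey blob; use plane at +15mm
S=gplane("top",[[120.0,202.4]],c+.015*n,n)[0]; print("stud top",S, "board xy",(S-mid)@x,(S-mid)@y)
# corners, edges fit
cs=gplane("top",[[62,127],[214,141],[203,330],[62,320]],c,n); print("corners in board",np.c_[(cs-mid)@x,(cs-mid)@y]*1000)
# scene: two-view check
u=proj("scene",[S]); print("stud in scene",u, "mid scene",proj("scene",[mid]))
s=cv2.imread("pics/scene0.png"); cv2.imwrite("pics/cs.png",cv2.resize(s[290:390,340:490],None,fx=5,fy=5,interpolation=cv2.INTER_CUBIC))
# handle: colour on plane z=.053
t=im; hsv=cv2.cvtColor(t,cv2.COLOR_BGR2HSV); g=np.zeros((480,640),np.uint8); g[303:333,308:364]=255
hm=((hsv[:,:,1]>75)&(hsv[:,:,2]>90)&(g>0)).astype(np.uint8)
k=max(cv2.findContours(hm,cv2.RETR_EXTERNAL,cv2.CHAIN_APPROX_NONE)[0],key=cv2.contourArea)
print("handle",cv2.minAreaRect((plane("top",k[:,0,:],.053)[:,:2]*1000).astype(np.float32)))
o=ctrl.get_obs(); print(R.from_rotvec(o["tool_rot"]).as_matrix().round(3))
np.savez("frame.npz",x=x,y=y,n=n,mid=mid,S=S)
E
```

```text
track ends [[631.24008579 291.66197681  99.88986172]
 [614.74825944  72.37096416 101.2784055 ]] 0.21991465758492001
x [ 0.9369297  -0.06829151  0.34278127] az -4.168838092836126 mid [0.62299417 0.18201647 0.10058413]
stud top [0.61910541 0.20163873 0.11447817] board xy -0.00022091889000737405 0.019187262511056763
corners in board [[  99.02550479  107.80559326]
 [ 100.90242386 -110.95526725]
 [-195.48893341 -109.57449259]
 [-198.84855224  110.95352946]]
stud in scene [[420.10421441 323.02325285]] mid scene [[404.71071746 325.25467126]]
handle ((453.60113525390625, -123.66766357421875), (67.40656280517578, 17.649234771728516), 79.21630096435547)
[[-0.922  0.388 -0.001]
 [ 0.388  0.922 -0.002]
 [ 0.    -0.002 -1.   ]]
```

View pics/cs.png

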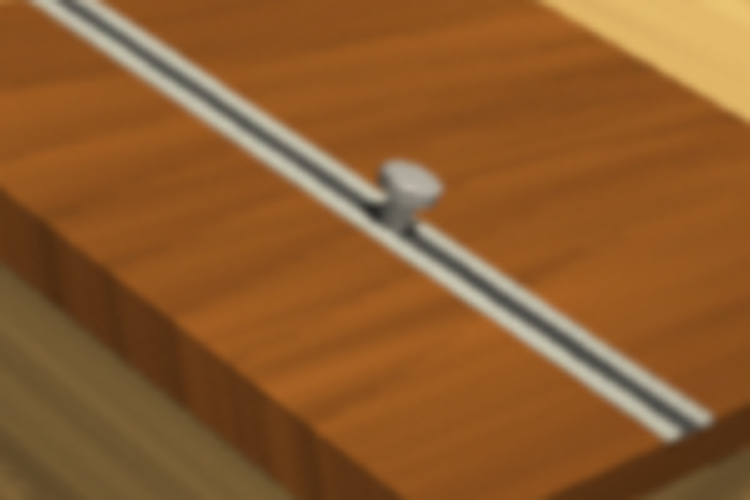

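```bash
python3 -m handwheel '[{"roll":-0.1047},{"roll":-0.1047},{"tx":-17,"ty":-32.4},{"tx":-17,"ty":-32.4},{"tx":-17,"ty":-32.4},{"tx":-17,"ty":-32.4},{"tx":-17,"ty":-32.4},{"tx":-17,"ty":-32.4},{"tx":-17,"ty":-32.4},{"tx":-17,"ty":-32.4},{"tx":-17,"ty":-32.4},{"tx":-17,"ty":-32.4}]'
python3 -m handwheel '[{"tx":-17,"ty":-32.4},{"tx":-17,"ty":-32.4},{"tx":-17,"ty":-32.4},{"tx":-17,"ty":-32.4},{"tx":-17,"ty":-32.4},{"tx":-17,"ty":-32.4},{"tx":-17,"ty":-32.4},{"tx":-17,"ty":-32.4},{"tx":-17,"ty":-32.4},{"tx":-17,"ty":-32.4},{},{}]'
cat > to.py <<'E'
import sys
from h import *
def to(p):
    o=ctrl.get_obs(); M=R.from_rotvec(o["tool_rot"]).as_matrix()
    print("t",round(o["t"],2),"tool",(o["tool_pos"]*1000).round(1),"y az",round(np.degrees(np.arctan2(M[1,1],M[0,1])),2),"x az",round(np.degrees(np.arctan2(M[1,0],M[0,0])),2),"need tool mm",((np.array(p)-o["tool_pos"]*1000)@M).round(1),"F",o["contact_force"].round(1),"op",round(o["opening"]*1000,1),"g",round(o["grip_force"],1))
if len(sys.argv)>3: to([float(a) for a in sys.argv[1:4]])
E
python3 to.py 453.6 -123.9 90
```

```text
t 0.1 tool [242.4 575.4 206.2] y az 67.15 x az 157.15 need tool mm [-466.2 -562.2  117.1] F [0.9 0.7 0.1] op 85.7 g 0.0$[0]: bad value
$[0]: bad value
```

```bash
python3 -m handwheel '[{"tx":0,"ty":0,"tz":0,"roll":-0.1047},{"tx":0,"ty":0,"tz":0,"roll":-0.1047},{"tx":-17,"ty":-32.4,"tz":0,"roll":0},{"tx":-17,"ty":-32.4,"tz":0,"roll":0},{"tx":-17,"ty":-32.4,"tz":0,"roll":0},{"tx":-17,"ty":-32.4,"tz":0,"roll":0},{"tx":-17,"ty":-32.4,"tz":0,"roll":0},{"tx":-17,"ty":-32.4,"tz":0,"roll":0},{"tx":-17,"ty":-32.4,"tz":0,"roll":0},{"tx":-17,"ty":-32.4,"tz":0,"roll":0},{"tx":-17,"ty":-32.4,"tz":0,"roll":0},{"tx":-17,"ty":-32.4,"tz":0,"roll":0}]'
python3 to.py 453.6 -123.9 90; python3 -m handwheel 2>&1 | head -20
```

```text
t: 1.1
tool_pos: [0.3484, 0.2241, 0.2069]
tool_rot: [-0.296, -3.127, 0.0]
contact_force: [1.1, -0.2, 0.3]
opening: 0.0852
grip_force: 0.0
t 1.1 tool [348.4 224.1 206.9] y az 79.19 x az 169.19 need tool mm [-168.6 -322.   116.9] F [ 1.1 -0.2  0.3] op 85.2 g 0.0
invalid input
```

```bash
python3 -m handwheel '[{"tx":-16.9,"ty":-32,"tz":0,"roll":0},{"tx":-16.9,"ty":-32,"tz":0,"roll":0},{"tx":-16.9,"ty":-32,"tz":0,"roll":0},{"tx":-16.9,"ty":-32,"tz":0,"roll":0},{"tx":-16.9,"ty":-32,"tz":10,"roll":0},{"tx":-16.9,"ty":-32,"tz":10,"roll":0},{"tx":-16.9,"ty":-32,"tz":20,"roll":0},{"tx":-16.9,"ty":-32,"tz":20,"roll":0},{"tx":-16.9,"ty":-32,"tz":20,"roll":0},{"tx":-16.9,"ty":-32,"tz":20,"roll":0},{"tx":0,"ty":0,"tz":16,"roll":0},{"tx":0,"ty":0,"tz":0,"roll":0}]'
python3 to.py 453.6 -123.9 14; python3 -c "
from h import *
im,D=grab('scene','s1')"; 
```

```text
t: 2.1
tool_pos: [0.4515, -0.1207, 0.0869]
tool_rot: [-0.302, -3.119, -0.004]
contact_force: [-0.7, 0.3, -0.8]
opening: 0.0854
grip_force: 0.0
t 2.1 tool [ 451.5 -120.7   86.9] y az 78.95 x az 168.95 need tool mm [-3.3 -2.9 72.8] F [-0.7  0.3 -0.8] op 85.4 g 0.0
```

View pics/s1.png

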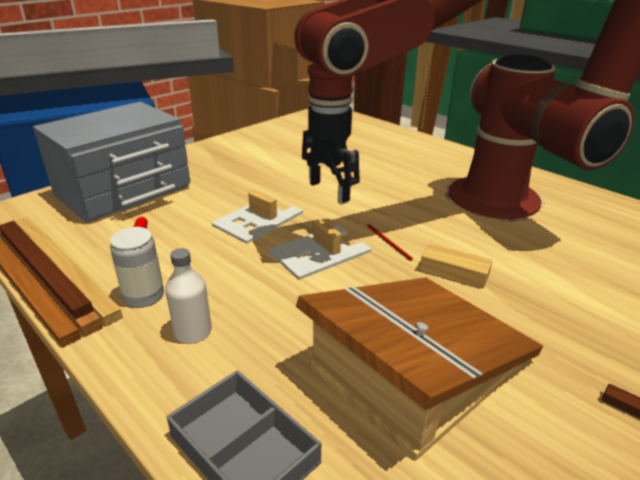

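The scene view shows the open gripper, with its tips near (330,190), above the keyhole template's handle at (327,236). Next I descend and check the pose.

```bash
python3 -m handwheel '[{"tx":0,"ty":-2,"tz":10,"roll":0},{"tx":0,"ty":0,"tz":10,"roll":0},{"tx":0,"ty":0,"tz":10,"roll":0},{"tx":0,"ty":0,"tz":0,"roll":0},{"tx":0,"ty":0,"tz":0,"roll":0}]'
python3 to.py 453.6 -123.9 14
```

```text
t: 2.57
tool_pos: [0.4534, -0.1215, 0.0606]
tool_rot: [-0.295, -3.126, -0.001]
contact_force: [0.2, -0.2, 0.2]
opening: 0.0855
grip_force: 0.0
t 2.57 tool [ 453.4 -121.5   60.6] y az 79.21 x az 169.21 need tool mm [-0.7 -2.3 46.6] F [ 0.2 -0.2  0.2] op 85.5 g 0.0
```

```bash
python3 -m handwheel '[{"tx":-0.7,"ty":-2.3,"tz":12,"roll":0},{"tx":0,"ty":0,"tz":12,"roll":0},{"tx":0,"ty":0,"tz":12,"roll":0},{"tx":0,"ty":0,"tz":8,"roll":0},{"tx":0,"ty":0,"tz":2,"roll":0},{"tx":0,"ty":0,"tz":0,"roll":0},{"tx":0,"ty":0,"tz":0,"roll":0}]'
python3 to.py 453.6 -123.9 14;
python3 -m handwheel '[{"tx":0,"ty":0,"tz":0,"roll":0},{"tx":0,"ty":0,"tz":0,"roll":0},{"tx":0,"ty":0,"tz":0,"roll":0},{"tx":0,"ty":0,"tz":0,"roll":0},{"tx":0,"ty":0,"tz":0,"roll":0},{"tx":0,"ty":0,"tz":0,"roll":0},{"tx":0,"ty":0,"tz":0,"roll":0},{"tx":0,"ty":0,"tz":0,"roll":0}]' 60 40
python3 to.py 453.6 -123.9 14
```

```text
t: 3.15
tool_pos: [0.4544, -0.1248, 0.0153]
tool_rot: [0.297, 3.128, 0.0]
contact_force: [-0.1, -0.1, 0.1]
opening: 0.0854
grip_force: 0.0
t 3.15 tool [ 454.4 -124.8   15.3] y az 79.14 x az 169.14 need tool mm [0.9 0.7 1.3] F [-0.1 -0.1  0.1] op 85.4 g 0.0
t: 3.82
tool_pos: [0.4553, -0.1247, 0.0167]
tool_rot: [0.297, 3.125, 0.001]
contact_force: [-1.0, 2.9, 5.5]
opening: 0.0684
grip_force: 45.5
t 3.82 tool [ 455.3 -124.7   16.7] y az 79.14 x az 169.14 need tool mm [1.9 0.5 2.7] F [-1.   2.9  5.5] op 68.4 g 45.5
```

```bash
python3 -m handwheel '[{"tx":0,"ty":0,"tz":-5,"roll":0},{"tx":0,"ty":0,"tz":-15,"roll":0},{"tx":0,"ty":0,"tz":-25,"roll":0},{"tx":0,"ty":0,"tz":-30,"roll":0},{"tx":0,"ty":0,"tz":-30,"roll":-0.0565},{"tx":0,"ty":0,"tz":-30,"roll":-0.0565},{"tx":0,"ty":0,"tz":-15,"roll":0},{"tx":0,"ty":0,"tz":0,"roll":0},{"tx":0,"ty":0,"tz":0,"roll":0}]'
cat > tgt.py <<'E'
from h import *
f=np.load("frame.npz"); x,n,mid=f["x"],f["n"],f["mid"]
a=np.radians(-4.4); t=.35
x=np.array([np.cos(a)*np.cos(t),np.sin(a)*np.cos(t),np.sin(t)]); y=np.array([-np.sin(a),np.cos(a),0]); n=np.cross(x,y)
S=f["S"]; O=S-.015*n   # stud foot on board
def tcp(cx,dy=0,lift=0,d=.024,h=None):  # plate centre board x rel. stud, TCP for flush pose
    h=d+.0167 if h is None else h
    return (O+x*(cx-.015)+y*dy+n*(h+lift)-np.array([0,0,d]))*1000
E
python3 - <<'E'
from tgt import *; from to import to
for d in(.019,.024,.030): print(tcp(-.105,d=d),tcp(-.03,d=d),tcp(-.052,d=d))
to(tcp(-.105)+[0,0,50])
E
```

```text
t: 4.57
tool_pos: [0.4542, -0.1249, 0.1653]
tool_rot: [0.12, 3.139, -0.001]
contact_force: [0.2, 0.9, -4.1]
opening: 0.0683
grip_force: 46.7
[499.6358442  210.83141382  73.77544679] [569.88115535 205.4263317   99.49278235] [549.27586408 207.01182245  91.94903058]
[497.92640819 210.96294775  73.47231035] [568.17171934 205.55786563  99.18964591] [547.56642807 207.14335639  91.64589415]
[495.87508497 211.12078847  73.10854663] [566.12039612 205.71570635  98.82588219] [545.51510485 207.30119711  91.28213042]
t 4.57 tool [ 454.2 -124.9  165.3] y az 85.61 x az 175.61 need tool mm [-17.9 338.3  41.6] F [ 0.2  0.9 -4.1] op 68.3 g 46.7
```

```bash
python3 -m handwheel '[{"tx":-1.8,"ty":14,"tz":0,"roll":0},{"tx":-1.8,"ty":34,"tz":0,"roll":0},{"tx":-1.8,"ty":36,"tz":0,"roll":0},{"tx":-1.8,"ty":36,"tz":0,"roll":0},{"tx":-1.8,"ty":36,"tz":0,"roll":0},{"tx":-1.8,"ty":36,"tz":0,"roll":0},{"tx":-1.8,"ty":36,"tz":0,"roll":0},{"tx":-1.8,"ty":36,"tz":0,"roll":0},{"tx":-1.8,"ty":34,"tz":0,"roll":0},{"tx":-1.8,"ty":26,"tz":0,"roll":0},{"tx":0,"ty":14,"tz":0,"roll":0},{"tx":0,"ty":0,"tz":0,"roll":0}]'
python3 -m handwheel '[{"tx":0,"ty":0,"tz":0,"roll":0}]'
python3 - <<'E'
from tgt import *; from to import to
to(tcp(-.105)+[0,0,30]); grab("top","t2"); im,_=grab("scene","s2")
b=cv2.imread("pics/s2.png")[170:420,260:580]; cv2.imwrite("pics/s2c.png",cv2.resize(b,None,fx=2.4,fy=2.4))
E
```

```text
t: 5.57
tool_pos: [0.4963, 0.2128, 0.1622]
tool_rot: [-0.115, -3.135, 0.001]
contact_force: [-0.0, -0.2, -3.5]
opening: 0.068
grip_force: 47.0
t: 5.65
tool_pos: [0.4966, 0.2105, 0.1629]
tool_rot: [-0.118, -3.135, 0.004]
contact_force: [0.1, -1.2, -3.5]
opening: 0.0683
grip_force: 47.0
t 5.65 tool [496.6 210.5 162.9] y az 85.69 x az 175.69 need tool mm [-1.5  0.7 59.4] F [ 0.1 -1.2 -3.5] op 68.3 g 47.0
```

View pics/s2c.png

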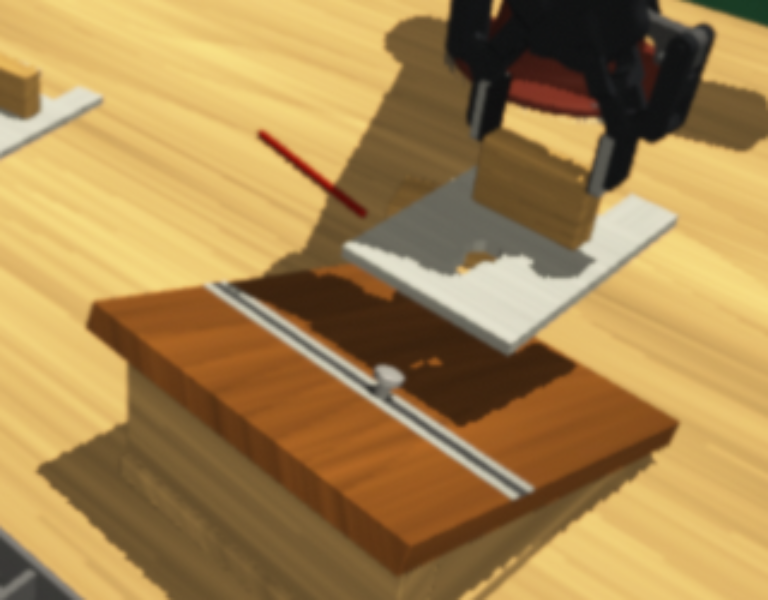

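The crop shows the plate held level below the stud, with its nose edge at (345..510, 245..350) and the stud at (388,380). I'll lower it onto the board to pivot it to the slope.

```bash
python3 -m handwheel '[{"tx":0,"ty":0,"tz":15,"roll":0},{"tx":0,"ty":0,"tz":20,"roll":0},{"tx":0,"ty":0,"tz":15,"roll":0},{"tx":0,"ty":0,"tz":5,"roll":0},{"tx":0,"ty":0,"tz":4,"roll":0},{"tx":0,"ty":0,"tz":4,"roll":0},{"tx":0,"ty":0,"tz":4,"roll":0},{"tx":0,"ty":0,"tz":0,"roll":0}]' - 25
```

```text
t: 6.42
tool_pos: [0.4971, 0.2107, 0.0992]
tool_rot: [-0.121, -3.137, 0.0]
contact_force: [-8.1, -0.7, 3.9]
opening: 0.0684
grip_force: 47.4
```

```bash
python3 -m handwheel '[{"tx":0,"ty":0,"tz":4,"roll":0},{"tx":0,"ty":0,"tz":4,"roll":0},{"tx":0,"ty":0,"tz":0,"roll":0}]'; python3 -c "
from tgt import *; from to import to
to(tcp(-.105))"
```

```text
t: 6.67
tool_pos: [0.4974, 0.2112, 0.0914]
tool_rot: [-0.12, -3.138, -0.002]
contact_force: [-7.4, 1.0, 3.3]
opening: 0.0682
grip_force: 47.1
t 6.67 tool [497.4 211.2  91.4] y az 85.62 x az 175.62 need tool mm [-0.6 -0.3 17.9] F [-7.4  1.   3.3] op 68.2 g 47.1
```

```bash
python3 -m handwheel '[{"tx":0,"ty":0,"tz":4,"roll":0},{"tx":0,"ty":0,"tz":4,"roll":0},{"tx":0,"ty":0,"tz":4,"roll":0},{"tx":0,"ty":0,"tz":3,"roll":0},{"tx":0,"ty":0,"tz":0,"roll":0}]'; python3 -m handwheel '[{"tx":0,"ty":0,"tz":1,"roll":0},{"tx":0,"ty":0,"tz":1,"roll":0},{"tx":0,"ty":0,"tz":0,"roll":0}]'
```

```text
t: 7.08
tool_pos: [0.4979, 0.2111, 0.0764]
tool_rot: [-0.12, -3.139, -0.002]
contact_force: [-6.5, 0.7, 1.2]
opening: 0.068
grip_force: 46.3
t: 7.33
tool_pos: [0.4982, 0.2111, 0.0748]
tool_rot: [0.12, 3.139, 0.002]
contact_force: [-5.0, 0.5, 1.2]
opening: 0.0684
grip_force: 46.2
```

```bash
python3 -m handwheel '[{"tx":0,"ty":0,"tz":1,"roll":0},{"tx":0,"ty":0,"tz":1,"roll":0},{"tx":0,"ty":0,"tz":0,"roll":0}]'; python3 -m handwheel '[{"tx":0,"ty":0,"tz":1,"roll":0},{"tx":0,"ty":0,"tz":0.5,"roll":0},{"tx":0,"ty":0,"tz":0,"roll":0}]'
```

```text
t: 7.58
tool_pos: [0.4983, 0.2112, 0.0739]
tool_rot: [-0.12, -3.139, -0.001]
contact_force: [-8.4, -1.3, 6.3]
opening: 0.068
grip_force: 46.7
t: 7.83
tool_pos: [0.4983, 0.2112, 0.0739]
tool_rot: [-0.12, -3.139, -0.001]
contact_force: [-11.8, -2.5, 13.1]
opening: 0.0683
grip_force: 47.5
```

```bash
python3 - <<'E'
from h import *
grab("top","t3"); grab("scene","s3")
a=cv2.imread("pics/t3.png")[150:350,40:240]; b=cv2.imread("pics/s3.png")[230:400,330:540]
cv2.imwrite("pics/c3.png",np.hstack([cv2.resize(a,(380,380),interpolation=cv2.INTER_CUBIC),cv2.resize(b,(420,340),interpolation=cv2.INTER_CUBIC)[:340].copy() if 0 else cv2.copyMakeBorder(cv2.resize(b,(420,340),interpolation=cv2.INTER_CUBIC),0,40,0,0,cv2.BORDER_CONSTANT)]))
E
```

```text
(no output)
```

View pics/c3.png

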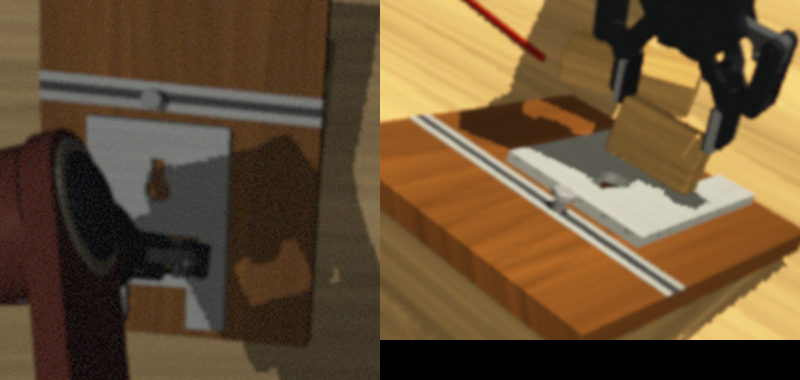

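The crop shows the plate flush on the board below the stud. The keyhole's large end is at left-pane (157,186), the plate's upper corners at (88,116) and (230,128), and the stud head at (153,100).

```bash
cat > meas.py <<'E'
from tgt import *
def bf(P): return np.c_[(P-O)@x,(P-O)@y]*1000
def blob(m):
    k=max(cv2.findContours(m.astype(np.uint8),cv2.RETR_EXTERNAL,cv2.CHAIN_APPROX_NONE)[0],key=cv2.contourArea); return k[:,0,:]
E
python3 - <<'E'
from meas import *
im=cv2.imread("pics/t3.png"); s=cv2.cvtColor(im,cv2.COLOR_BGR2HSV)[:,:,1]
def onp(uv,h): return bf(gplane("top",uv,O+h*n,n))
print("manual corners",onp([[40+88/1.9,150+116/1.9],[40+230/1.9,150+128/1.9]],.008))
# subpixel edges via saturation crossing
def cross(line,lo,hi,off):   # line values
    d=line.astype(float); th=(lo+hi)/2; i=np.nonzero((d[:-1]>th)!=(d[1:]>th))[0]; return [off+j+(d[j]-th)/(d[j]-d[j+1])+0 for j in i]
sb=cv2.GaussianBlur(s,(3,3),0)
print(s[205:222,110], s[228,78:92], s[228,150:166])
lo,hi=40,150
top=[(u,c[-1]) for u in range(92,156,4) for c in [cross(sb[204:222,u],lo,hi,204)] if c]
left=[(c[0],v) for v in range(216,228,2) for c in [cross(sb[v,78:95],lo,hi,78)] if c]
right=[(c[-1],v) for v in range(224,300,6) for c in [cross(sb[v,148:168],lo,hi,148)] if c]
for nm,e in(("top",top),("left",left),("right",right)): print(nm,onp(e,.008).round(1).tolist())
# stud head
print("head rows",s[195:211,120])
hm=np.zeros_like(s); hm[194:211,112:130]=1
k=((im.max(2)>125)&(hm>0)); print(im[196:210,114:127].max(2))
# keyhole blob
km=np.zeros_like(s); km[228:258,112:136]=1
b=blob((sb>95)&(km>0)); print("key bbox",b.min(0),b.max(0)); q=onp(b,.008); print(q.min(0),q.max(0))
for lo_,hi_ in((0,.4),(.6,1)):
    L=q[:,0].min()+ (q[:,0].max()-q[:,0].min())*np.array([lo_,hi_]); w=q[(q[:,0]>L[0])&(q[:,0]<L[1])]; print("y range",w[:,1].min(),w[:,1].max())
E
```

```text
manual corners [[-19.29169367  51.25201409]
 [-17.92001687 -58.74859159]]
[ 11  29  76 140 163 164 120  50   8   6   6  14   6   4   8  11   4] [60 36 23 41 74 34 56 28  8  7  4 19  9 11] [  8   6   2  11   9  11   9  11   7   5   9  53 138 164 166 162]
top [[-16.4, 43.0], [-16.3, 37.1], [-16.1, 31.3], [-16.1, 25.4], [-16.2, 19.6], [-16.1, 13.7], [-15.9, 7.8], [-16.1, 1.9], [-16.1, -3.9], [-15.8, -9.8], [-16.1, -15.7], [-16.0, -21.6], [-16.0, -27.5], [-15.8, -33.4], [-15.9, -39.3], [-16.1, -45.3]]
left [[-27.1, 53.9], [-30.1, 53.8], [-33.1, 54.0], [-36.2, 54.0], [-39.7, 58.4]]
right [[-27.9, -60.0], [-37.2, -60.0], [-46.4, -60.3], [-55.8, -60.1], [-65.2, -60.0], [-74.6, -60.4], [-84.0, -60.4], [-93.6, -60.3], [-103.2, -60.2], [-112.8, -60.3], [-122.4, -60.7], [-132.2, -60.6], [-142.0, -60.3]]
head rows [ 11   7   3   0   5   2   2   5   5   7   2  11  41  91 130 169]
[[113 118 114 115 111 110 107 108 107 106 112 115 117]
 [ 93 103 104 106  99 103  97  93  96  87  89  97 102]
 [ 79  94 101 106 106 102  97  93  83  71  63  68  77]
 [ 78  95 104 103 106 105 103  99  89  76  57  47  46]
 [ 85 101 106 108 106 107 106 104 100  84  69  47  33]
 [ 92 102 106 105 108 106 105 109 104  95  72  49  34]
 [ 99 104 106 108 107 106 107 107 108  95  80  51  45]
 [104 107 104 107 103 106 108 106 107  94  73  52  42]
 [110 104 106 104 105 109 104 103 102  88  68  55  58]
 [109 105 106 101 105 105 106  99  98  82  65  62  63]
 [108 103 101 101  98  96  97  95  86  68  65  62  66]
 [ 93  95  97  99  92  93  93  95  87  80  69  66  72]
 [ 87  88  89  86  84  88  92  95  86  83  79  73  81]
 [ 82  86  86  81  87  84  88  86  89  93  86  78  83]]
key bbox [118 235] [128 254]
[-80.2460528  -11.02906826] [-50.22370886   3.98153516]
y range -11.029068256254115 3.9815351620738593
y range -6.292338491497472 -0.169787933009071
```

```bash
python3 - <<'E'
from meas import *
im=cv2.imread("pics/t0.png") if 0 else cv2.imread("pics/top0.png")
print("top0 max-channel"); print(im[194:212,106:130].max(2))
s=cv2.imread("pics/scene0.png"); print("scene0 sat"); print(cv2.cvtColor(s,cv2.COLOR_BGR2HSV)[318:342,410:434,1])
s=cv2.imread("pics/s3.png"); cv2.imwrite("pics/s3c.png",cv2.resize(s[290:360,385:475],None,fx=8,fy=8,interpolation=cv2.INTER_CUBIC))
E
```

```text
top0 max-channel
[[116 114 115 119 118 115 118 117 115 117 118 118 115 112 115 111 112 109
  106 106 105 103 104 104]
 [110 110 111 114 112 116 110 116 115 117 115 118 116 115 116 116 116 115
  114 113 115 114 120 117]
 [ 87  88  95  98 101  98 103 104 109 113 110 105 105 102 101 101 103 103
  109 109 111 115 117 117]
 [ 61  70  73  74  81  77  82  85  90  95  99 103 101  93  89  90  84  82
   85  91  99 103 112 112]
 [ 51  51  53  54  62  64  58  64  76  87  98  98 101 100  97  89  81  67
   63  63  72  79  94  96]
 [ 47  50  46  49  49  54  51  56  77  91  98  99  96 103  99  96  87  72
   50  43  46  55  69  75]
 [ 59  54  57  49  50  53  54  60  85  94  99 101 104 107 103  99  97  85
   61  40  26  42  50  55]
 [ 79  75  69  71  73  68  65  70  86 100 101 102 101 100 103 101  97  92
   68  50  30  34  40  45]
 [100  96  92  95  93  89  86  89  93  99  98 100 103 106 102 102 101  89
   74  53  38  38  41  47]
 [113 110 106 109 109 104 106 107  99  98  99  99  99 104 100 103  99  91
   69  54  43  45  51  61]
 [107 113 110 114 109 114 113 109 106 102 101 102 103 101 100 101  96  87
[... 2471 characters left out ...]
09  70  44  33  29  30  31  29  28  29  29  34  38  45  62  95 139
  177 197 200 202 202 200]
 [193 176 137  89  52  37  31  29  29  26  29  27  30  32  33  36  47  75
  119 163 189 199 200 199]
 [201 201 188 156 107  68  44  31  28  29  31  26  24  23  31  31  33  42
   62  95 140 179 195 202]
 [202 202 202 196 173 132  86  51  34  30  29  28  29  23  25  28  31  33
   37  47  76 120 163 191]
 [202 203 203 201 198 185 151 103  60  37  31  28  28  30  27  21  26  30
   29  32  41  61  97 141]
 [202 202 202 202 200 200 191 168 122  76  45  32  29  29  30  26  23  23
   26  29  31  36  47  77]
 [202 201 201 199 199 201 201 196 181 143  93  52  35  29  30  30  28  27
   24  26  28  29  32  41]]
```

View pics/s3c.png

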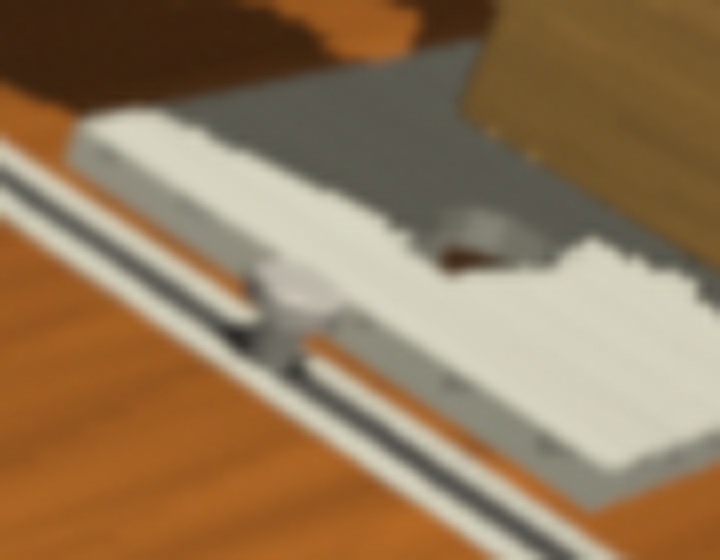

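The crop shows the plate's nose, with top corners at about (80,128) and (610,470), and the stud head centred at about (297,287) in front of it.

```bash
python3 - <<'E'
from meas import *
def sc(uv,h): return bf(gplane("scene",np.array(uv),O+h*n,n)).round(1)
f=lambda a:[[385+u/8,290+v/8] for u,v in a]
print("scene head",sc([[422.1,326]],.015),"nose top corners",sc(f([[80,128],[610,470]]),.008).tolist(),"bottom",sc(f([[68,160],[595,507]]),0).tolist())
print("top head",bf(gplane("top",[[118.85,202.]],O+.015*n,n)))
t=ctrl.get_obs()["tool_pos"]; print("tcp",bf(t[None]), (t-O)@n*1000, tcp(-.105))
E
```

```text
scene head [[4.1 6.2]] nose top corners [[-16.1, -52.6], [-17.7, 55.8]] bottom [[-19.4, -54.6], [-20.2, 55.0]]
top head [[0.42780294 1.67569399]]
tcp [[-127.75828122    0.21599766]] 18.41605785407531 [497.92640819 210.96294775  73.47231035]
```

```bash
python3 -m handwheel '[{"tx":1.6,"ty":0,"tz":-5,"roll":0},{"tx":2,"ty":0,"tz":-7,"roll":0},{"tx":3,"ty":0,"tz":-8,"roll":0},{"tx":3,"ty":0,"tz":-9,"roll":0},{"tx":-8,"ty":1,"tz":-3,"roll":0},{"tx":-14,"ty":1,"tz":-5,"roll":0},{"tx":-18,"ty":1.3,"tz":-6.6,"roll":0},{"tx":-16,"ty":0,"tz":-6,"roll":0},{"tx":-10,"ty":0,"tz":-3.6,"roll":0},{"tx":-3,"ty":0,"tz":-1,"roll":0},{"tx":0,"ty":0,"tz":0,"roll":0},{"tx":0,"ty":0,"tz":0,"roll":0}]' - 40
python3 - <<'E'
from meas import *; from to import to
p0=np.array([498.3,211.2,73.9])
q=p0+(x*73.4+y*3.3)
to(q+n*13+[0,0,0]); to(q)
grab("top","t4"); grab("scene","s4")
a=cv2.imread("pics/t4.png")[150:320,60:260]; b=cv2.imread("pics/s4.png")[220:400,330:540]
cv2.imwrite("pics/c4.png",np.hstack([cv2.resize(a,(400,340),interpolation=cv2.INTER_CUBIC),cv2.resize(b,(397,340),interpolation=cv2.INTER_CUBIC)]))
E
```

```text
t: 8.93
tool_pos: [0.5567, 0.2096, 0.1233]
tool_rot: [-0.12, -3.138, 0.001]
contact_force: [0.3, -0.2, -3.3]
opening: 0.0682
grip_force: 46.4
t 8.93 tool [556.7 209.6 123.3] y az 85.62 x az 175.62 need tool mm [-6.1  0.4 12. ] F [ 0.3 -0.2 -3.3] op 68.2 g 46.4
t 8.93 tool [556.7 209.6 123.3] y az 85.62 x az 175.62 need tool mm [-10.6   0.4  24.2] F [ 0.3 -0.2 -3.3] op 68.2 g 46.4
```

View pics/c4.png

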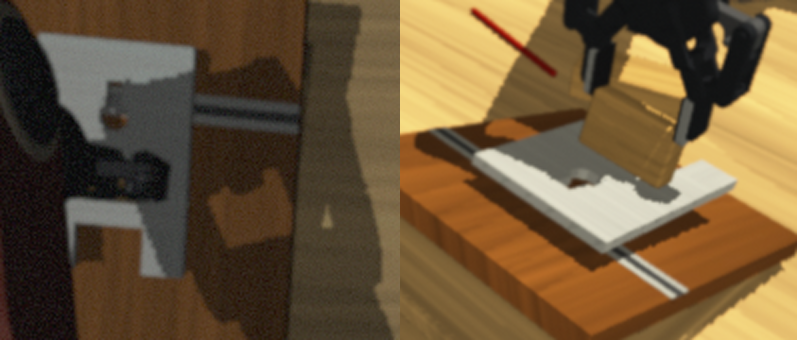

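The plate keeps its tilt above the stud, and something bright shows through the keyhole at left-pane (110,115). I'll descend along the board normal, watching the force.

```bash
python3 -m handwheel '[{"tx":-2.5,"ty":0.4,"tz":4.4,"roll":0},{"tx":-2.4,"ty":0,"tz":4.3,"roll":0},{"tx":0,"ty":0,"tz":0,"roll":0},{"tx":-0.5,"ty":0,"tz":1.4,"roll":0},{"tx":-0.5,"ty":0,"tz":1.4,"roll":0},{"tx":0,"ty":0,"tz":0,"roll":0},{"tx":0,"ty":0,"tz":0,"roll":0}]'
python3 - <<'E'
from meas import *; from to import to
p0=np.array([498.3,211.2,73.9])
q=p0+(x*73.4+y*3.3)
to(q)
E
```

```text
t: 9.62
tool_pos: [0.5638, 0.2098, 0.1127]
tool_rot: [0.12, 3.138, 0.001]
contact_force: [1.7, 2.5, -3.0]
opening: 0.0684
grip_force: 46.8
t 9.62 tool [563.8 209.8 112.7] y az 85.63 x az 175.63 need tool mm [-3.5 -0.4 13.7] F [ 1.7  2.5 -3. ] op 68.4 g 46.8
```

```bash
python3 -m handwheel '[{"tx":1.3,"ty":-0.4,"tz":0.5,"roll":0},{"tx":0,"ty":0,"tz":0,"roll":0},{"tx":-0.5,"ty":0,"tz":1.3,"roll":0},{"tx":-0.5,"ty":0,"tz":1.3,"roll":0},{"tx":0,"ty":0,"tz":0,"roll":0},{"tx":0,"ty":0,"tz":0,"roll":0}]'
cat > st.py <<'E'
from meas import *
p0=np.array([498.3,211.2,73.9]); q=p0+(x*73.4+y*3.3)
o=ctrl.get_obs(); d=o["tool_pos"]*1000-q; F=o["contact_force"]
print("rel flush-on-stud board x,y,lift",(d@x).round(1),(d@y).round(1),(d@n).round(1),"F board",(F@x).round(1),(F@y).round(1),(F@n).round(1),"T",o["wrist_torque"].round(2),"t",o["t"],"g",o["grip_force"].round(0))
E
python3 st.py
```

```text
t: 10.12
tool_pos: [0.5636, 0.2095, 0.1098]
tool_rot: [0.12, 3.138, 0.001]
contact_force: [2.1, 3.6, -1.7]
opening: 0.0682
grip_force: 46.8Traceback (most recent call last):
  File "st.py", line 4, in <module>
    print("rel flush-on-stud board x,y,lift",(d@x).round(1),(d@y).round(1),(d@n).round(1),"F board",(F@x).round(1),(F@y).round(1),(F@n).round(1),"T",o["wrist_torque"].round(2),"t",o["t"],"g",o["grip_force"].round(0))
                                                                                                                                                                                               ^^^^^^^^^^^^^^^^^^^^^
AttributeError: 'float' object has no attribute 'round'
```

```bash
sed -i 's/o\["grip_force"\].round(0)/o["grip_force"]/' st.py; python3 st.py; python3 -m handwheel '[{"tx":-0.6,"ty":0,"tz":1.4,"roll":0},{"tx":-0.6,"ty":0,"tz":1.4,"roll":0},{"tx":0,"ty":0,"tz":0,"roll":0},{"tx":0,"ty":0,"tz":0,"roll":0}]'; python3 st.py
```

```text
rel flush-on-stud board x,y,lift 0.2 -0.0 11.4 F board 1.1 3.8 -2.2 T [ 0.59 -0.54  0.26] t 10.1167 g 46.76690340042114
t: 10.45
tool_pos: [0.5646, 0.2091, 0.1066]
tool_rot: [0.12, 3.138, -0.0]
contact_force: [4.2, 2.7, -1.4]
opening: 0.0681
grip_force: 46.8
rel flush-on-stud board x,y,lift 0.1 -0.3 8.0 F board 3.2 3.0 -2.7 T [ 0.48 -0.69  0.09] t 10.45 g 46.75235688686371
```

```bash
python3 -m handwheel '[{"tx":-1.3,"ty":0.8,"tz":1.1,"roll":0},{"tx":-0.6,"ty":0,"tz":1.4,"roll":0},{"tx":-0.5,"ty":0,"tz":1.4,"roll":0},{"tx":0,"ty":0,"tz":0,"roll":0},{"tx":0,"ty":0,"tz":0,"roll":0}]'; python3 st.py
```

```text
t: 10.87
tool_pos: [0.5654, 0.2094, 0.1018]
tool_rot: [-0.12, -3.136, 0.002]
contact_force: [-3.7, -0.4, -0.5]
opening: 0.0682
grip_force: 46.8
rel flush-on-stud board x,y,lift -0.9 0.1 3.2 F board -3.6 -0.6 0.8 T [0.11 0.37 0.1 ] t 10.8667 g 46.759580969810486
```

```bash
python3 -m handwheel '[{"tx":-0.6,"ty":0,"tz":1.2,"roll":0},{"tx":-0.5,"ty":0,"tz":1.2,"roll":0},{"tx":0,"ty":0,"tz":0,"roll":0},{"tx":0,"ty":0,"tz":0,"roll":0}]'; python3 st.py
```

```text
t: 11.2
tool_pos: [0.5675, 0.2095, 0.1002]
tool_rot: [-0.12, -3.138, 0.001]
contact_force: [-4.7, -0.6, 1.1]
opening: 0.0679
grip_force: 46.7
rel flush-on-stud board x,y,lift 0.5 0.3 1.0 F board -4.0 -0.9 2.7 T [0.05 0.59 0.1 ] t 11.2 g 46.6932338476181
```

```bash
python3 -m handwheel '[{"tx":0.2,"ty":0,"tz":1.2,"roll":0},{"tx":0,"ty":0,"tz":0.8,"roll":0},{"tx":0,"ty":0,"tz":0,"roll":0},{"tx":0,"ty":0,"tz":0,"roll":0}]'; python3 st.py;  python3 -m handwheel '[{"tx":0.2,"ty":0,"tz":0.8,"roll":0},{"tx":0,"ty":0,"tz":0,"roll":0},{"tx":0,"ty":0,"tz":0,"roll":0}]'; python3 st.py
```

```text
t: 11.53
tool_pos: [0.5676, 0.2096, 0.0993]
tool_rot: [-0.12, -3.139, 0.0]
contact_force: [-7.1, -1.0, 4.7]
opening: 0.068
grip_force: 47.0
rel flush-on-stud board x,y,lift 0.4 0.4 0.1 F board -5.0 -1.5 6.9 T [-0.09  0.79  0.06] t 11.5333 g 47.04610526561737
t: 11.78
tool_pos: [0.5677, 0.2096, 0.0993]
tool_rot: [0.12, 3.139, -0.001]
contact_force: [-7.9, -1.4, 7.5]
opening: 0.0679
grip_force: 47.4
rel flush-on-stud board x,y,lift 0.4 0.4 0.1 F board -4.7 -2.0 9.7 T [-0.14  1.01  0.  ] t 11.7833 g 47.352535128593445
```

```bash
python3 -m handwheel '[{"tx":1.5,"ty":-0.2,"tz":0.5,"roll":0},{"tx":1.9,"ty":0,"tz":0.7,"roll":0},{"tx":1.9,"ty":0,"tz":0.7,"roll":0},{"tx":0,"ty":0,"tz":0,"roll":0}]'; python3 st.py;  python3 -m handwheel '[{"tx":1.9,"ty":0,"tz":0.7,"roll":0},{"tx":1.9,"ty":0,"tz":0.7,"roll":0},{"tx":0,"ty":0,"tz":0,"roll":0}]'; python3 st.py
```

```text
t: 12.12
tool_pos: [0.5649, 0.2101, 0.0982]
tool_rot: [0.12, 3.132, 0.002]
contact_force: [2.1, -0.2, 6.2]
opening: 0.0678
grip_force: 47.3
rel flush-on-stud board x,y,lift -2.6 0.7 0.0 F board 4.1 -0.0 5.1 T [-0.2  -0.56 -0.03] t 12.1167 g 47.26802587509155
t: 12.37
tool_pos: [0.561, 0.2105, 0.0968]
tool_rot: [0.12, 3.132, 0.002]
contact_force: [1.4, -0.4, 6.6]
opening: 0.0681
grip_force: 47.3
rel flush-on-stud board x,y,lift -6.8 0.8 0.0 F board 3.7 -0.3 5.7 T [-0.08 -0.48 -0.01] t 12.3667 g 47.27145552635193
```

Sliding smoothly.

```bash
python3 -m handwheel '[{"tx":1.9,"ty":0,"tz":0.7,"roll":0},{"tx":1.9,"ty":0,"tz":0.7,"roll":0},{"tx":1.9,"ty":0,"tz":0.7,"roll":0},{"tx":0,"ty":0,"tz":0,"roll":0}]'; python3 st.py;  python3 -m handwheel '[{"tx":1.9,"ty":0,"tz":0.7,"roll":0},{"tx":1.9,"ty":0,"tz":0.7,"roll":0},{"tx":1.9,"ty":0,"tz":0.7,"roll":0},{"tx":0,"ty":0,"tz":0,"roll":0}]'; python3 st.py
```

```text
t: 12.7
tool_pos: [0.5553, 0.211, 0.0947]
tool_rot: [0.12, 3.132, 0.002]
contact_force: [0.5, 0.9, 6.2]
opening: 0.0677
grip_force: 47.3
rel flush-on-stud board x,y,lift -12.8 0.9 0.0 F board 2.6 1.0 5.7 T [-0.08 -0.49 -0.01] t 12.7 g 47.2763067483902
t: 13.03
tool_pos: [0.5497, 0.2114, 0.0926]
tool_rot: [0.12, 3.132, 0.002]
contact_force: [1.6, 0.7, 6.2]
opening: 0.0684
grip_force: 47.3
rel flush-on-stud board x,y,lift -18.8 0.9 -0.0 F board 3.5 0.8 5.3 T [-0.03 -0.48 -0.03] t 13.0333 g 47.289462089538574
```

```bash
python3 -m handwheel '[{"tx":1.4,"ty":0,"tz":0.5,"roll":0},{"tx":1,"ty":0,"tz":0.4,"roll":0},{"tx":0,"ty":0,"tz":0,"roll":0}]'; python3 st.py;  python3 -m handwheel '[{"tx":1,"ty":0,"tz":0.4,"roll":0},{"tx":0.5,"ty":0,"tz":0.2,"roll":0},{"tx":0,"ty":0,"tz":0,"roll":0}]'; python3 st.py
```

```text
t: 13.28
tool_pos: [0.5475, 0.2116, 0.0918]
tool_rot: [0.12, 3.132, 0.002]
contact_force: [1.6, 0.6, 6.9]
opening: 0.0683
grip_force: 47.3
rel flush-on-stud board x,y,lift -21.2 0.9 0.0 F board 3.8 0.8 6.0 T [-0.12 -0.54 -0.05] t 13.2833 g 47.302329540252686
t: 13.53
tool_pos: [0.5473, 0.2116, 0.0917]
tool_rot: [0.12, 3.129, 0.002]
contact_force: [5.1, 0.3, 5.5]
opening: 0.0685
grip_force: 47.2
rel flush-on-stud board x,y,lift -21.4 0.9 -0.0 F board 6.7 0.7 3.5 T [-0.22 -1.02 -0.04] t 13.5333 g 47.24952220916748
```

```bash
python3 -m handwheel '[{"tx":1,"ty":0,"tz":0.4,"roll":0},{"tx":1,"ty":0,"tz":0.4,"roll":0},{"tx":0,"ty":0,"tz":0,"roll":0}]'; python3 st.py; python3 -m handwheel '[{"tx":0.8,"ty":0,"tz":0.4,"roll":0},{"tx":0,"ty":0,"tz":0,"roll":0}]'; python3 st.py
```

```text
t: 13.78
tool_pos: [0.5473, 0.2117, 0.0917]
tool_rot: [0.12, 3.124, 0.003]
contact_force: [10.1, 0.5, 4.4]
opening: 0.0683
grip_force: 47.1
rel flush-on-stud board x,y,lift -21.5 0.9 -0.0 F board 10.9 1.2 0.7 T [-0.26 -1.88 -0.02] t 13.7833 g 47.12827205657959
t: 13.95
tool_pos: [0.5473, 0.2117, 0.0917]
tool_rot: [0.12, 3.122, 0.003]
contact_force: [11.9, -0.7, 4.1]
opening: 0.0682
grip_force: 47.1
rel flush-on-stud board x,y,lift -21.5 0.9 -0.1 F board 12.6 0.2 -0.2 T [-0.38 -2.13  0.04] t 13.95 g 47.12465286254883
```

The plate is against the stop. I'll take off the preload, release it and check.

```bash
python3 -m handwheel '[{"tx":-1.2,"ty":0,"tz":-0.4,"roll":0},{"tx":-1.1,"ty":0,"tz":-0.4,"roll":0},{"tx":0,"ty":0,"tz":0,"roll":0},{"tx":0,"ty":0,"tz":0,"roll":0}]'; python3 st.py; python3 -m handwheel '[{"tx":0,"ty":0,"tz":0,"roll":0},{"tx":0,"ty":0,"tz":0,"roll":0},{"tx":0,"ty":0,"tz":0,"roll":0},{"tx":0,"ty":0,"tz":0,"roll":0},{"tx":0,"ty":0,"tz":0,"roll":0},{"tx":0,"ty":0,"tz":0,"roll":0},{"tx":0,"ty":0,"tz":0,"roll":0},{"tx":0,"ty":0,"tz":0,"roll":0}]' 85; python3 st.py
```

```text
t: 14.28
tool_pos: [0.5471, 0.2116, 0.0916]
tool_rot: [0.12, 3.128, 0.002]
contact_force: [5.5, -1.2, 6.6]
opening: 0.0683
grip_force: 47.4
rel flush-on-stud board x,y,lift -21.6 0.9 -0.0 F board 7.5 -0.8 4.3 T [-0.2  -1.01 -0.06] t 14.2833 g 47.353214621543884
t: 14.95
tool_pos: [0.5425, 0.2114, 0.088]
tool_rot: [-0.12, -3.139, 0.0]
contact_force: [0.7, -0.6, -0.3]
opening: 0.0853
grip_force: 0.0
rel flush-on-stud board x,y,lift -27.2 0.3 -1.9 F board 0.6 -0.5 -0.5 T [-0.02  0.   -0.03] t 14.95 g 0.0
```

```bash
python3 -m handwheel '[{"tx":0,"ty":0,"tz":-6,"roll":0},{"tx":0,"ty":0,"tz":-14,"roll":0},{"tx":0,"ty":0,"tz":-20,"roll":0},{"tx":0,"ty":0,"tz":-30,"roll":0},{"tx":0,"ty":0,"tz":-30,"roll":0},{"tx":0,"ty":0,"tz":-20,"roll":0},{"tx":30,"ty":-20,"tz":0,"roll":0},{"tx":30,"ty":-25,"tz":0,"roll":0},{"tx":30,"ty":-25,"tz":0,"roll":0},{"tx":20,"ty":-25,"tz":0,"roll":0},{"tx":0,"ty":-15,"tz":0,"roll":0},{"tx":0,"ty":0,"tz":0,"roll":0}]'
python3 - <<'E'
from meas import *
grab("top","t5"); grab("scene","s5")
a=cv2.imread("pics/t5.png")[120:340,50:240]; b=cv2.imread("pics/s5.png")[220:400,330:540]
cv2.imwrite("pics/c5.png",np.hstack([cv2.resize(a,(389,450),interpolation=cv2.INTER_CUBIC),cv2.copyMakeBorder(cv2.resize(b,(397,340),interpolation=cv2.INTER_CUBIC),0,110,0,0,cv2.BORDER_CONSTANT)]))
E
```

```text
t: 15.95
tool_pos: [0.4241, 0.1084, 0.2099]
tool_rot: [0.124, 3.136, -0.001]
contact_force: [0.1, 0.5, 0.4]
opening: 0.0849
grip_force: 0.0
```

View pics/c5.png

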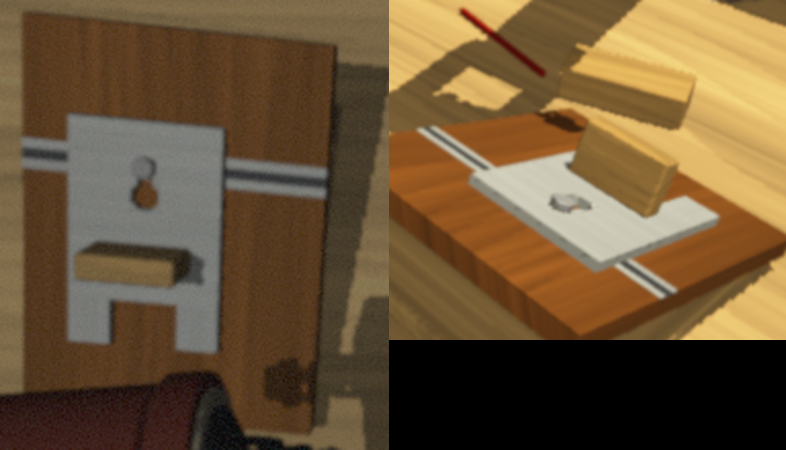

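The stud head (left-pane (144,168)) sits at the closed end of the slot, and the plate is flush and free. I'll check its yaw in numbers.

```bash
python3 - <<'E'
from meas import *
im=cv2.imread("pics/t5.png"); sb=cv2.GaussianBlur(cv2.cvtColor(im,cv2.COLOR_BGR2HSV)[:,:,1],(3,3),0).astype(float)
def cr(l,off):
    i=np.nonzero((l[:-1]>90)!=(l[1:]>90))[0]; return [off+j+(l[j]-90)/(l[j]-l[j+1]) for j in i]
P=lambda e,h:bf(gplane("top",e,O+h*n,n))
def fit(nm,e,h,ax):
    p=P(e,h); a,b=p[:,1-ax],p[:,ax]; k=np.polyfit(a,b,1); g=abs(b-np.polyval(k,a))<1; k=np.polyfit(a[g],b[g],1); print(nm,"slope deg",np.degrees(np.arctan(k[0])).round(2),"at",b[g].mean().round(1),g.sum())
top=[(u,c[0]) for u in range(88,156,3) for c in [cr(sb[165:192,u],165)] if c]; fit("nose",top,0,0)
r=[(c[-1],v) for v in range(210,288,4) for c in [cr(sb[v,145:170],145)] if c]; fit("right",r,0,1)
l=[(c[0],v) for v in range(205,285,4) for c in [cr(sb[v,72:95],72)] if c]; fit("left",l,.008,1)
t=[(u,c[0]) for u in list(range(64,80,3))+list(range(164,206,3)) for c in [cr(sb[180:215,u],180)] if c]; fit("track up",t,0,0)
t=[(u,c[-1]) for u in list(range(64,80,3))+list(range(164,206,3)) for c in [cr(sb[180:222,u],180)] if c]; fit("track lo",t,0,0)
b=[(c[-1],v) for v in range(160,320,6) for c in [cr(sb[v,185:225],185)] if c]; fit("board right",b,0,1)
print(ctrl.get_obs()["t"])
E
```

```text
nose slope deg -0.41 at 34.1 23
right slope deg 0.28 at -54.1 19
left slope deg 0.23 at 57.4 20
track up slope deg 0.23 at 12.7 20
track lo slope deg 0.32 at -12.0 20
board right slope deg 1.94 at -130.5 3
16.05
```

```bash
python3 -c "
from station import ctrl
print(ctrl.finish_job())"
```

```text
the job is handed in; nothing more can be done
None
```

The keyhole template is flush on the board and locked home on the stud. It hangs straight to within about 0.6°, with the gripper clear. The highest force I read was about 18 N while pressing it to the slope, and 13 N at the stop. The job took about 16 s, I left the other template alone, and I have handed the job in.

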